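Load the clamp disinfector, close it up and start it

TASK

Put every teal pinch clamp from the counter into the open white drawer of the disinfector, push the drawer fully home, and only then swing the red-tipped clamp arm on its top all the way down over the drawer front. With the unit closed up like that, start it by pressing its keys all the way in, one at a time and in this order: white, then blue, then green. Leave the jar, the rubber stopper and the forceps as they are.

Things in the scene. Friction and masses are not known exactly. Their poses are not given: they have to be found in the camera images.
- unit: Bench-top disinfector: white metal box fixed to the counter, 220 mm deep (x) by 280 mm wide (y) by 85 mm high. Origin on the counter; its front (local -x, towards the robot) edge lies 100 mm from the origin, its back 120 mm. z up; its yaw varies by a few degrees. One drawer slides out of its front along local -x.
- drawer (a joint): Opening of the drawer in m: 0 = fully home (front panel against the box), up to 0.17; it starts about 0.13 to 0.165 open. Moderate sliding friction (1.5 N); stays where it is left.
- drawer_in (a point): Centre of the drawer's inner floor (17 mm above the counter), axes as the unit's; moves with the drawer. Inside the drawer is 190 mm (x) by 240 mm (y), walls 45 mm high above this floor and 5 mm thick; the box's top covers the part of the drawer that is still inside, with 60 mm of clear height over the drawer's floor.
- drawer_front (a point): Centre of the outer face of the drawer's front panel, 44 mm above the counter (the face looks to local -x). The panel is 276 mm wide, 64 mm high (12 to 76 mm above the counter), 12 mm thick, with a dark recessed pull painted in its middle (flat). Its inner side is 100 mm in front of point drawer_in.
- latch (a joint): Angle of the clamp arm in rad: 0 = down (arm level, pointing to local -x, its lip in front of the drawer panel); it starts raised at about 1.4 to 1.7 (upright), at most 1.9. Light friction holds it at any angle.
- latch_hinge (a point): Hinge point of the clamp arm, on the unit's top near its front edge at the right side (local -0.075, -0.105, 0.099); axis along the unit's y. The arm is a steel bar 24 mm wide and 8 mm thick, centred on the hinge line, with a 30 mm lip on its underside.
- latch_grip (a point): Centre of the red block at the arm's end, 60 mm from the hinge; the block is 30 mm along the arm, 34 mm wide, 14 mm thick. When down it is 99 mm above the counter.
- clamp0: Teal plastic pinch clamp lying flat on the counter, 84 mm long (x), 26 mm wide (y) with flat parallel sides to grip, 18 mm high, about 40 g. Origin at the centre of its underside. Three to five of these clamps are present; an absent one reads None.
- clamp1: Teal plastic pinch clamp lying flat on the counter, 84 mm long (x), 26 mm wide (y) with flat parallel sides to grip, 18 mm high, about 40 g. Origin at the centre of its underside. As clamp0; may be absent.
- clamp2: Teal plastic pinch clamp lying flat on the counter, 84 mm long (x), 26 mm wide (y) with flat parallel sides to grip, 18 mm high, about 40 g. Origin at the centre of its underside. As clamp0; may be absent.
- clamp3: Teal plastic pinch clamp lying flat on the counter, 84 mm long (x), 26 mm wide (y) with flat parallel sides to grip, 18 mm high, about 40 g. Origin at the centre of its underside. As clamp0; may be absent.
- clamp4: Teal plastic pinch clamp lying flat on the counter, 84 mm long (x), 26 mm wide (y) with flat parallel sides to grip, 18 mm high, about 40 g. Origin at the centre of its underside. As clamp0; may be absent.
- key_white (a joint): Travel of the white key in m: 0 = up, 0.006 = fully pressed (about 4 N), springs back.
- key_white_top (a point): Centre of the top face of the white round spring key (32 mm across) in its black housing on top of the unit, pressed straight down. The three keys stand in a row along the unit's y, 75 mm apart, in any order.
- key_blue (a joint): Travel of the blue key in m: 0 = up, 0.006 = fully pressed (about 4 N), springs back.
- key_blue_top (a point): Centre of the top face of the blue round spring key (32 mm across) in its black housing on top of the unit, pressed straight down. The three keys stand in a row along the unit's y, 75 mm apart, in any order.
- key_green (a joint): Travel of the green key in m: 0 = up, 0.006 = fully pressed (about 4 N), springs back.
- key_green_top (a point): Centre of the top face of the green round spring key (32 mm across) in its black housing on top of the unit, pressed straight down. The three keys stand in a row along the unit's y, 75 mm apart, in any order.
- jar: Frosted glass jar with a white cap, 68 mm across and 85 mm high, upright; origin at its underside. Leave it alone.
- stopper: Hard black rubber stopper, 52 mm across at the top, 45 mm high, standing; origin at its underside. Leave it alone.
- forceps: Steel ratchet forceps, 160 mm long (x), lying flat, 10 mm high; origin under its pivot. Leave it alone.
Things that resemble listed ones, but are neither listed nor needed, are in the scene too. Leave any yellow look-alike of the clamp2 alone.

How it is judged:
By the outcome, as a careful person would: the job done as asked, in the order asked, and still so for the second after the job is handed in, with the robot touching nothing.
Of clamp0, clamp1, clamp2, clamp3, clamp4 only 3 to 5 are there at a start; the rules pass over those that are not, and their reading is None.
At some moment in a run one of clamp0, clamp1, clamp2, clamp3, clamp4 may be knocked a few centimetres aside while the robot is not near it.
Once in a run the grip may slacken for a moment while it holds something.
It also fails if it takes over 210 s, if anything falls off the work surface, if the arm or the gripper's body presses on something with over 40 N, if the wrist force passes 120 N, or if a joint passes its speed limit or range.

ROBOT

A 6-joint arm with a two-finger parallel gripper is mounted at the origin on the work surface. World frame = base frame: x ahead of the robot, y to its left, z up, the work surface at z = 0. Lengths are in m, angles in rad, forces in N, time in s.
With the tool pointing down it reaches from about 0.35 to 1 m from the base axis. Payload 7.1 kg.
Tool frame: the origin (TCP) lies at the very end of the fingers, on their centre line; the grasp point (between the pads) lies 19 mm behind it; z points along the fingers, y is the line along which they close (so a half turn about z gives the same grasp; the last joint's range is limited). The gripper opens to 85 mm and grips with 20 to 120 N. Pads are 22 mm wide; open, the fingers measure 114 mm over their backs; the gripper's body (76 mm by 85 mm) begins 54 mm behind the grasp point. The pads swing forward as they close: fully open they stand 13 mm farther back than shut.
Start: joints at [1.19, 0.423, 1.63, -0, 1.089, -0.019], TCP at [0.221, 0.585, 0.231] pointing down, gripper open.
Joint ranges: [-3, 3], [-0.9, 2.11], [0.09, 2.58], [-1.31, 4.45], [0.11, 2.69], [-2.54, 2.54]. Speed limits (rad/s): [2.39, 2.39, 3.01, 3.14, 3.14, 3.14].

INTERFACE

Orientations are given as a unit quaternion [w, x, y, z].
In Python, from cell import read_state, vision, ticket, models gives the robot as it stands. The module is installed in compiled form; this text tells all that it offers.
- The arm moves only by the tool servo_tool, never from a script. Its argument "increments" is a list of rows, each a list of 3 entries, a list of its own where there are three numbers: the finger opening in mm, from 0 to 85.4, then the shift along the world's x, y, z in mm, then the turn, a rotation vector about the world's x, y, z in rad. In form: [[fingers, [tx, ty, tz], [rx, ry, rz]], ...]. A call has exactly 10 rows; each row is the pose to reach, as a shift and turn from the pose commanded when the call began; what a row does not reach only later rows make up. A row lasts 1/10 s, in which the tool goes at most 50 mm and 8.59 degrees, less where a joint would pass 70% of its speed; a pose out of reach is approached as far as the arm can. A call with a gripper value outside its range is refused whole. The fingers move at their own pace and stop on an object; the grip force is fixed at half the most. Time passes only in rows, so rows that repeat a pose let the fingers close, or fill a call up. It gives the time, the measured TCP pose, the force, the opening and the grip force at its end, in the units of the state.
- read_state(): the state, without advancing time (a new reading comes with each control period).
- vision.read_camera(name): name is "side" or "top"; returns a dict with "pixels" (400x640x3 uint8, red, green, blue), "camera_matrix" (3x3 intrinsics, pixels), "R" (3x3) and "t" (3): a world point X has camera coordinates R X + t. Camera axes: x right, y down, z forward; pixel columns grow to the right and rows downward; lengths in m; the calibration is good to about 2 mm. A picture is of the moment at which its call begins. There is no depth.
- ticket.finish_job(): hands the job in; it is judged then, once.
Trained networks look in a picture, given as the dict that the camera call returned (one of the last four; its "shot" number tells which), for a name from the list of things; names that differ only in an ending like _2 or _b are one class to them, and where a whole thing is asked for, a point or a joint stands for the part that bears it (a point fixed in the world has none). Each returns a list of dicts, best first, with "conf" (0 to 1); they miss things now and then, are a little off and sometimes report something else, mostly with a low value. They report only what shows in the picture. A call takes as long as a camera call. They do not tell look-alikes from the thing itself.
- models.search_frame(picture, name): "point" ([column, row] in pixels, amid what is visible of it).
The state is a dict: "t": time; "joints": joint angles; "dq": joint speeds; "joint_efforts": joint torques, N m; "eef_pos": TCP position; "ee_rot": TCP orientation; "wrist_force": force on the tool from outside, world axes, zero at the start; "moment": the same for the moment, N m; "opening": finger opening in m; "grasp_force": force on a finger pad.
Only numpy, scipy, OpenCV 4.12 (cv2) and the standard library are available. Lean on these libraries where they do the work, as an engineer would, in place of code of your own. Each camera call takes 0.05 s, during which the arm holds its last target. There are 200 camera calls.

## Working session

There is one attempt and no reset: what is moved stays moved. The work goes in short steps, Python scripts to look and compute and a tool call to move; the robot and the scene stay as the last step left them, time stands still between calls to the robot, and variables do not carry over. Pictures are saved under pics/ and viewed, at most 14 in all, crops included, and the job is handed in when it is done.

Besides the shell and the picture viewer there is one more tool, called after "Emit:" in YAML: its name, and indented under it one key for each argument. servo_tool: Moves the arm, as the interface text tells. Its arguments: {"type":"object","properties":{"increments":{"type":"array"}},"required":["increments"]}

```bash
mkdir -p pics
cat > h.py <<'E'
import numpy as np, cv2
from cell import read_state, vision, ticket, models
def shot(c): return vision.read_camera(c)
def save(p,name,crop=None,s=1):
    im=p["pixels"][:,:,::-1]
    if crop: im=im[crop[1]:crop[3],crop[0]:crop[2]]
    cv2.imwrite("pics/"+name,cv2.resize(im,None,fx=s,fy=s,interpolation=cv2.INTER_CUBIC))
def px2w(p,uv,z):
    K,R,t=map(np.array,(p["camera_matrix"],p["R"],p["t"]))
    d=R.T@np.linalg.solve(K,[uv[0],uv[1],1.]); c=-R.T@t
    return c+d*(z-c[2])/d[2]
def w2px(p,X):
    K,R,t=map(np.array,(p["camera_matrix"],p["R"],p["t"]))
    q=K@(R@np.array(X)+t); return q[:2]/q[2]
E
python3 - <<'E'
from h import *
for c in("top","side"):
    p=shot(c); save(p,c+"0.png",s=1.25)
    K,R,t=map(np.array,(p["camera_matrix"],p["R"],p["t"])); print(c,-R.T@t,R.tolist())
    for n in("clamp0","drawer_front","latch_grip","key_white_top","key_blue_top","key_green_top","jar","stopper","forceps","unit"):
        print(n,[(np.round(d["point"]).tolist(),round(d["conf"],2)) for d in models.search_frame(p,n)])
print(read_state())
E
```

```text
top [ 0.39312969 -0.00743769  1.09370301] [[-0.002898941223713424, -0.9999706069192805, -0.007097988254933756], [-0.9914587443824674, 0.0037996239379883227, -0.1303653368249076], [0.1303884746721243, 0.006659441073813101, -0.991440617242032]]
clamp0 [([438.0, 244.0], 0.84), ([226.0, 274.0], 0.82), ([222.0, 232.0], 0.79), ([466.0, 211.0], 0.72), ([468.0, 148.0], 0.68), ([174.0, 207.0], 0.67), ([236.0, 190.0], 0.65), ([266.0, 248.0], 0.6), ([432.0, 174.0], 0.58)]
drawer_front [([333.0, 202.0], 0.79)]
latch_grip [([372.0, 157.0], 0.53)]
key_white_top [([351.0, 137.0], 0.66)]
key_blue_top [([323.0, 140.0], 0.59)]
key_green_top [([372.0, 153.0], 0.25)]
jar [([195.0, 152.0], 0.8)]
stopper [([166.0, 266.0], 0.6)]
forceps []
unit [([331.0, 163.0], 0.67)]
side [-0.02713145 -0.70056334  0.88504592] [[0.774465375010754, -0.6325651105273267, -0.008047599207417587], [-0.4269839911114602, -0.5132961717748296, -0.7444539686077528], [0.46678480506972453, 0.5799900180044959, -0.6676252876959978]]
clamp0 [([429.0, 279.0], 0.82), ([248.0, 208.0], 0.78), ([284.0, 172.0], 0.71), ([374.0, 316.0], 0.7), ([
[... 468 characters left out ...]
04.0], 0.86)]
{'t': 1.1, 'joints': array([ 1.18999718e+00,  4.23114404e-01,  1.62988122e+00,  3.63822239e-05,
        1.08861269e+00, -1.90242181e-02]), 'dq': array([ 0.00060466,  0.00104   , -0.00095931,  0.00086321, -0.00079556,
       -0.00131263]), 'joint_efforts': array([-3.66647146e-03, -5.57365644e+01, -2.82140028e+01, -1.85042163e-04,
        1.09938952e-03, -1.11794299e-05]), 'eef_pos': array([0.22118666, 0.58454191, 0.23131745]), 'ee_rot': array([-1.73514330e-05,  1.79910928e-01,  9.83682905e-01, -4.47615705e-06]), 'wrist_force': array([0.44533629, 0.10386227, 0.10431762]), 'moment': array([-0.00528989,  0.00124264,  0.03764513]), 'grasp_force': 0.0, 'opening': 0.08533985308977947}
```

View pics/top0.png

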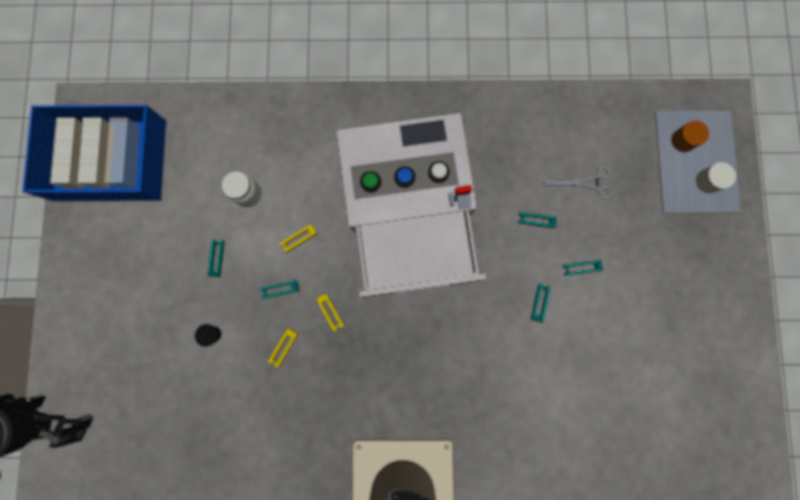

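View pics/side0.png

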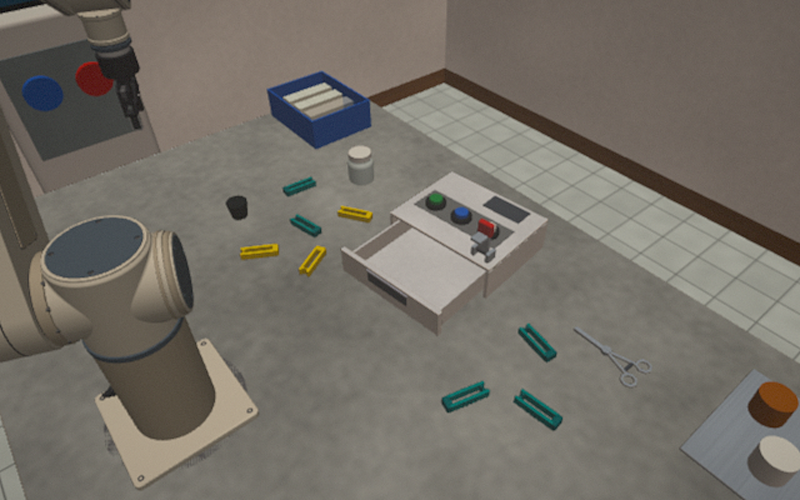

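The top view shows five teal clamps at about (216,258), (280,289), (537,219), (582,267) and (541,302) in the 1.25x picture. There are three yellow look-alikes at (298,238), (330,312) and (282,348), which I leave alone. The drawer is open. The keys run green, blue, white from left to right, and the latch is upright.

```bash
cat >> h.py <<'E'
def teal(p,amin=40):
    hsv=cv2.cvtColor(p["pixels"],cv2.COLOR_RGB2HSV)
    m=cv2.inRange(hsv,(78,100,50),(98,255,255))
    m=cv2.morphologyEx(m,cv2.MORPH_CLOSE,np.ones((3,3),np.uint8))
    return m,[c for c in cv2.findContours(m,cv2.RETR_EXTERNAL,cv2.CHAIN_APPROX_NONE)[0] if cv2.contourArea(c)>amin]
def clamps(p,z=0.014):
    out=[]
    for c in teal(p)[1]:
        w=np.array([px2w(p,q,z)[:2] for q in c.reshape(-1,2)],np.float32)
        (cx,cy),(a,b),_=r=cv2.minAreaRect(w*1000)
        bx=cv2.boxPoints(r); e=max((bx[1]-bx[0],bx[2]-bx[1]),key=np.linalg.norm)
        yaw=np.arctan2(e[1],e[0]); yaw=(yaw+np.pi/2)%np.pi-np.pi/2
        out.append([round(cx),round(cy),round(np.degrees(yaw)),round(max(a,b)),round(min(a,b))])
    return out
E
python3 - <<'E'
from h import *
p=shot("top");s=shot("side")
print("top",*clamps(p),sep="\n"); print("side",*clamps(s),sep="\n")
hp=cv2.cvtColor(p["pixels"],cv2.COLOR_RGB2HSV);
def cen(p,lo,hi,box):
    h=cv2.cvtColor(p["pixels"],cv2.COLOR_RGB2HSV); m=cv2.inRange(h,lo,hi); k=np.zeros_like(m);x0,y0,x1,y1=box;k[y0:y1,x0:x1]=m[y0:y1,x0:x1]
    n,l,st,c=cv2.connectedComponentsWithStats(k); i=1+np.argmax(st[1:,4]); return c[i],st[i,4]
def tri(a,b):
    P=[np.array(q["camera_matrix"])@np.c_[np.array(q["R"]),np.array(q["t"])] for q in(p,s)]
    X=cv2.triangulatePoints(P[0],P[1],a.reshape(2,1),b.reshape(2,1)).ravel(); X=X[:3]/X[3]; return X, w2px(p,X)-a
for n,lo,hi in(("green",(50,100,40),(75,255,255)),("blue",(105,120,60),(125,255,255)),("red",(0,150,80),(6,255,255))):
    a,na=cen(p,lo,hi,(270,90,390,180)); b,nb=cen(s,lo,hi,(300,140,430,230)); print(n,a.round(1),na,b.round(1),nb,*[v.round(4) for v in tri(a,b)])
a,na=cen(p,(0,0,190),(180,30,255),(340,125,362,148)); print("white",a,na,px2w(p,a,.105))
save(p,"c1.png",(150,80,500,320),2.2)
save(s,"c2.png",(270,130,450,270),4)
E
```

```text
top
[407, -314, -15, 82, 27]
[439, 279, -78, 84, 26]
[486, -415, -83, 81, 25]
[511, 429, -4, 81, 28]
[597, -315, 82, 83, 27]
side
[487, -415, -82, 86, 33]
[409, -317, -15, 86, 32]
[598, -316, 82, 88, 33]
[440, 275, -78, 92, 33]
[512, 423, -3, 87, 42]
green [295.9 144. ] 138 [348.5 158.2] 60 [0.6686 0.0656 0.1056] [ 0.3082 -0.4686]
blue [323.4 139.9] 141 [369.2 169.5] 71 [ 0.68   -0.0082  0.104 ] [ 0.2921 -0.4358]
red [370.2 151.5] 55 [389.6 179.9] 59 [ 0.6323 -0.1263  0.167 ] [ 0.6096 -0.8894]Traceback (most recent call last):
  File "<stdin>", line 13, in <module>
  File "<stdin>", line 7, in cen
    return _wrapfunc(a, 'argmax', axis=axis, out=out, **kwds)
    return bound(*args, **kwds)
ValueError: attempt to get argmax of an empty sequence
```

Run:
```python
from h import *
p=shot("top");s=shot("side")
save(p,"c1.png",(150,80,500,320),2.2)
y=np.radians(8.8)
for q in((338,129),(461,114),(474,209),(349,224)):print(px2w(p,np.array(q)/1.25,.085).round(3))
for q in((360,293),(485,277)):print(px2w(p,np.array(q)/1.25,.076).round(3))
```

```text
[0.79  0.14  0.085]
[ 0.823 -0.134  0.085]
[ 0.607 -0.158  0.085]
[0.575 0.113 0.085]
[0.427 0.088 0.076]
[ 0.46  -0.18   0.076]
```

View pics/c1.png

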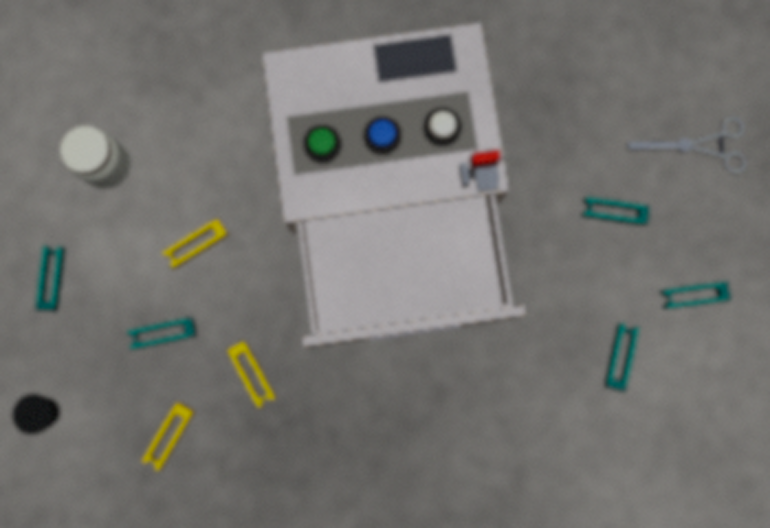

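Five teal clamps are confirmed in the crop, clearly distinct from the three yellow ones. From the corners, the unit's origin is about (0.690, -0.010) with a yaw of about 7°, and the drawer is about 0.137 open. I start with the far-left clamp.

Emit:
servo_tool:
  increments:
    - [50, [50, -25, -20], [0, 0, 0.04]]
    - [50, [95, -50, -40], [0, 0, 0.1]]
    - [50, [135, -73, -60], [0, 0, 0.15]]
    - [50, [175, -95, -80], [0, 0, 0.2]]
    - [50, [215, -117, -95], [0, 0, 0.25]]
    - [50, [255, -138, -115], [0, 0, 0.29]]
    - [50, [290, -156, -131], [0, 0, 0.29]]
    - [50, [290, -156, -131], [0, 0, 0.29]]
    - [50, [290, -156, -160], [0, 0, 0.29]]
    - [50, [290, -156, -180], [0, 0, 0.29]]

```text
t: 2.3
eef_pos: [0.5113, 0.4282, 0.0505]
ee_rot: [-0.0, 0.036, 0.999, 0.0]
wrist_force: [-0.2, -0.4, -0.4]
opening: 0.05
grasp_force: 0.0
```

Emit:
servo_tool:
  increments:
    - [50, [0, 0, -25], [0, 0, 0]]
    - [50, [0, 0, -46], [0, 0, 0]]
    - [50, [0, 0, -46], [0, 0, 0]]
    - [15, [0, 0, -46], [0, 0, 0]]
    - [15, [0, 0, -46], [0, 0, 0]]
    - [15, [0, 0, -46], [0, 0, 0]]
    - [15, [0, 0, -46], [0, 0, 0]]
    - [15, [0, 0, -46], [0, 0, 0]]
    - [15, [0, 0, 0], [0, 0, 0]]
    - [15, [0, 0, 80], [0, 0, 0]]

```text
t: 3.3
eef_pos: [0.5098, 0.4274, 0.1005]
ee_rot: [-0.002, 0.036, 0.999, -0.002]
wrist_force: [0.7, 0.6, 0.2]
opening: 0.0244
grasp_force: 60.7
```

Emit:
servo_tool:
  increments:
    - [15, [0, 0, 20], [0, 0, 0]]
    - [15, [0, -45, 30], [0, 0, 0.05]]
    - [15, [0, -92, 30], [0, 0, 0.1]]
    - [15, [0, -138, 30], [0, 0, 0.15]]
    - [15, [0, -184, 30], [0, 0, 0.19]]
    - [15, [-2, -230, 30], [0, 0, 0.19]]
    - [15, [-3, -276, 30], [0, 0, 0.19]]
    - [15, [-4, -322, 30], [0, 0, 0.19]]
    - [15, [-4, -376, 30], [0, 0, 0.19]]
    - [15, [-4, -376, 30], [0, 0, 0.19]]

```text
t: 4.3
eef_pos: [0.5068, 0.0481, 0.1317]
ee_rot: [0.0, -0.057, 0.998, -0.0]
wrist_force: [0.1, 1.3, 0.2]
opening: 0.0243
grasp_force: 60.7
```

Emit:
servo_tool:
  increments:
    - [15, [0, 0, 0], [0, 0, 0]]
    - [15, [0, 0, -45], [0, 0, 0]]
    - [15, [0, 0, -85], [0, 0, 0]]
    - [15, [0, 0, -107], [0, 0, 0]]
    - [15, [0, 0, -107], [0, 0, 0]]
    - [36, [0, 0, -107], [0, 0, 0]]
    - [36, [0, 0, -107], [0, 0, 0]]
    - [36, [0, 0, -107], [0, 0, 0]]
    - [36, [0, 0, -65], [0, 0, 0]]
    - [36, [0, 0, -20], [0, 0, 0]]

```text
t: 5.3
eef_pos: [0.506, 0.0535, 0.1112]
ee_rot: [-0.002, -0.06, 0.998, 0.0]
wrist_force: [1.2, -0.1, -0.7]
opening: 0.0359
grasp_force: 0.0
```

```bash
cat > look.py <<'E'
from h import *
import sys
p=shot("top");s=shot("side");st=read_state()
e=st["eef_pos"]*1000; w,x,y,z=st["ee_rot"]; ty=np.degrees(np.arctan2(2*(x*y+w*z),1-2*(y*y+z*z)))
print("tcp",e.round(1),"yaw",round(ty,1),"t",st["t"],"j6",st["joints"][5].round(2))
def dl(c):
    d=((c[2]-ty+90)%180)-90; return f"shift {c[0]-e[0]:.0f} {c[1]-e[1]:.0f} turn {np.radians(d):.3f}"
for c in clamps(p): print("top",c,dl(c))
for c in clamps(s): print("side",c)
if len(sys.argv)>1: save(p,sys.argv[1],(250,80,420,260),4.0*.75)
E
python3 look.py
```

```text
tcp [511.1  53.9 116.7] yaw -173.2 t 5.4 j6 -1.61
top [407, -315, -15, 82, 26] shift -104 -369 turn -0.381
top [439, 279, -78, 84, 26] shift -72 225 turn -1.481
top [486, -415, -82, 82, 25] shift -25 -469 turn -1.551
top [598, -315, 81, 83, 26] shift 87 -369 turn 1.294
side [487, -415, -82, 86, 32]
side [408, -317, -15, 87, 32]
side [598, -317, 82, 90, 33]
side [523, 66, 7, 81, 34]
side [440, 275, -78, 92, 33]
```

Emit:
servo_tool:
  increments:
    - [50, [0, 0, 20], [0, 0, -0.14]]
    - [50, [-5, 28, 20], [0, 0, -0.29]]
    - [50, [-15, 56, 20], [0, 0, -0.43]]
    - [50, [-23, 84, 20], [0, 0, -0.58]]
    - [50, [-30, 112, 20], [0, 0, -0.72]]
    - [50, [-40, 140, 10], [0, 0, -0.87]]
    - [50, [-48, 170, 0], [0, 0, -1.02]]
    - [50, [-56, 200, -15], [0, 0, -1.17]]
    - [50, [-67, 227, -30], [0, 0, -1.32]]
    - [50, [-67, 227, -50], [0, 0, -1.46]]

```text
t: 6.4
eef_pos: [0.4395, 0.2836, 0.0616]
ee_rot: [0.0, 0.622, 0.783, 0.001]
wrist_force: [0.5, -0.5, 0.4]
opening: 0.0503
grasp_force: 0.0
```

```bash
python3 -c "
from h import *
shot('top')
s=read_state();print(s['eef_pos'],s['ee_rot'],s['joints'])"
```

```text
[0.43791813 0.28126914 0.05852608] [-4.97860277e-04  6.25088793e-01  7.80552746e-01 -1.07866214e-03] [5.47951418e-01 5.45131337e-01 1.95269209e+00 3.34318940e-04
 6.46136742e-01 3.27379625e-01]
```

Emit:
servo_tool:
  increments:
    - [50, [0, -1, -30], [0, 0, 0]]
    - [50, [0, -1, -54], [0, 0, 0]]
    - [50, [0, -1, -54], [0, 0, 0]]
    - [15, [0, -1, -54], [0, 0, 0]]
    - [15, [0, -1, -54], [0, 0, 0]]
    - [15, [0, -1, -54], [0, 0, 0]]
    - [15, [0, -1, -54], [0, 0, 0]]
    - [15, [0, -1, -54], [0, 0, 0]]
    - [15, [0, 0, -10], [0, 0, 0]]
    - [15, [0, 0, 38], [0, 0, 0]]

```text
t: 7.45
eef_pos: [0.4391, 0.2788, 0.0993]
ee_rot: [-0.001, 0.622, 0.783, -0.002]
wrist_force: [0.9, 0.7, 0.3]
opening: 0.0239
grasp_force: 59.0
```

Emit:
servo_tool:
  increments:
    - [15, [0, 0, 32], [0, 0, 0.1]]
    - [15, [8, -28, 32], [0, 0, 0.24]]
    - [15, [16, -56, 32], [0, 0, 0.39]]
    - [15, [24, -86, 32], [0, 0, 0.53]]
    - [15, [32, -116, 32], [0, 0, 0.68]]
    - [15, [40, -146, 32], [0, 0, 0.82]]
    - [15, [48, -176, 32], [0, 0, 0.97]]
    - [15, [56, -206, 32], [0, 0, 1.12]]
    - [15, [64, -238, 32], [0, 0, 1.26]]
    - [15, [72, -269, 32], [0, 0, 1.4]]

```text
t: 8.45
eef_pos: [0.5125, 0.0091, 0.132]
ee_rot: [0.0, -0.032, 0.999, -0.0]
wrist_force: [0.7, 0.0, -0.6]
opening: 0.0239
grasp_force: 59.1
```

```bash
python3 look.py c3.png; python3 -c "
from h import *
s=read_state();print(s['opening'])"
```

```text
tcp [513.4   7.7 132.1] yaw -176.6 t 8.55 j6 -1.64
top [407, -314, -15, 82, 27] shift -106 -322 turn -0.321
top [487, -415, -82, 82, 25] shift -26 -423 turn -1.490
top [598, -315, 81, 83, 26] shift 85 -323 turn 1.355
side [486, -415, -82, 86, 33]
side [408, -317, -15, 87, 32]
side [598, -317, 82, 90, 33]
side [553, 92, 37, 158, 61]
0.02406105934790617
```

View pics/c3.png

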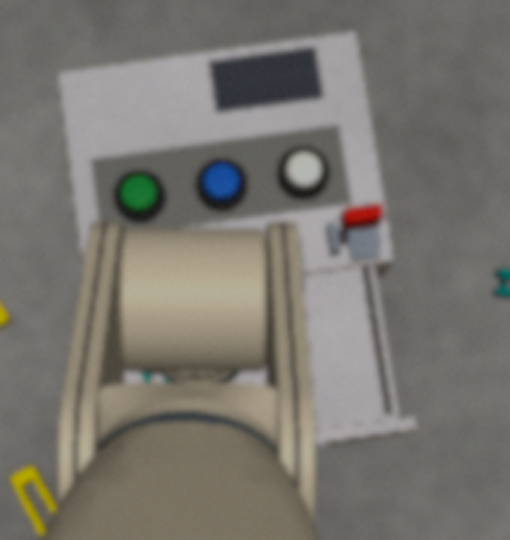

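The arm hides most of the drawer; one placed clamp just shows, near crop pixel (148,377). I lower the second clamp.

Emit:
servo_tool:
  increments:
    - [15, [0, 0, 0], [0, 0, 0.06]]
    - [15, [0, 0, -45], [0, 0, 0.06]]
    - [15, [0, 0, -85], [0, 0, 0.06]]
    - [15, [0, 0, -108], [0, 0, 0.06]]
    - [15, [0, 0, -108], [0, 0, 0.06]]
    - [36, [0, 0, -108], [0, 0, 0.06]]
    - [36, [0, 0, -108], [0, 0, 0.06]]
    - [36, [0, 0, -108], [0, 0, 0.06]]
    - [36, [0, 0, -65], [0, 0, 0.06]]
    - [36, [0, 0, -20], [0, 0, 0.06]]

```text
t: 9.55
eef_pos: [0.5109, 0.0106, 0.1114]
ee_rot: [-0.002, -0.059, 0.998, 0.0]
wrist_force: [1.6, 0.1, 0.1]
opening: 0.036
grasp_force: 0.0
```

Emit:
servo_tool:
  increments:
    - [50, [0, 0, 25], [0, 0, -0.14]]
    - [50, [0, -30, 25], [0, 0, -0.28]]
    - [50, [0, -70, 25], [0, 0, -0.42]]
    - [50, [0, -110, 25], [0, 0, -0.56]]
    - [50, [0, -150, 25], [0, 0, -0.7]]
    - [50, [0, -190, 25], [0, 0, -0.84]]
    - [50, [0, -230, 25], [0, 0, -0.98]]
    - [50, [0, -265, 25], [0, 0, -1.12]]
    - [50, [20, -300, 25], [0, 0, -1.26]]
    - [50, [45, -326, 25], [0, 0, -1.4]]

```text
t: 10.55
eef_pos: [0.5568, -0.3178, 0.1372]
ee_rot: [0.0, 0.601, 0.799, -0.0]
wrist_force: [0.9, 0.6, 0.1]
opening: 0.0501
grasp_force: 0.0
```

```bash
python3 look.py c4.png
```

```text
tcp [ 560.1 -319.2  137.6] yaw 106.2 t 10.65 j6 -0.82
top [406, -316, -14, 82, 29] shift -154 3 turn 1.043
top [598, -315, 81, 83, 26] shift 38 4 turn -0.440
side [487, -415, -83, 86, 33]
side [408, -317, -15, 87, 32]
side [598, -317, 82, 90, 33]
side [526, 44, 6, 80, 79]
```

View pics/c4.png

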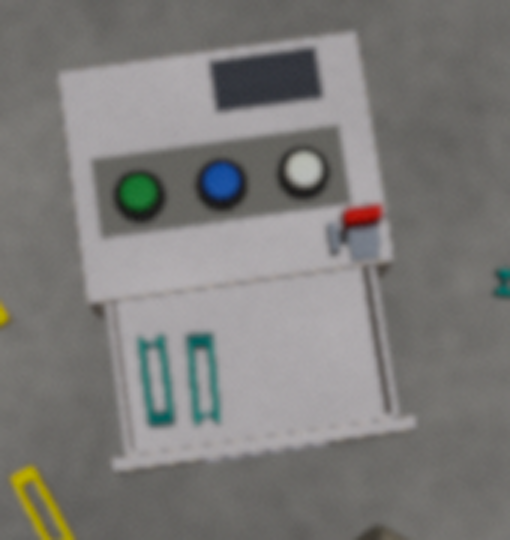

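Both clamps lie flat in the drawer, at crop (155,380) and (203,378). Next is the far-right clamp.

Emit:
servo_tool:
  increments:
    - [50, [20, 0, -20], [0, 0, -0.14]]
    - [50, [40, 1, -40], [0, 0, -0.28]]
    - [50, [40, 1, -60], [0, 0, -0.43]]
    - [50, [40, 1, -86], [0, 0, -0.43]]
    - [50, [40, 1, -86], [0, 0, -0.43]]
    - [50, [40, 1, -86], [0, 0, -0.43]]
    - [50, [40, 1, -86], [0, 0, -0.43]]
    - [50, [40, 1, -86], [0, 0, -0.43]]
    - [50, [40, 1, -86], [0, 0, -0.43]]
    - [50, [40, 1, -86], [0, 0, -0.43]]

```text
t: 11.65
eef_pos: [0.5975, -0.3147, 0.0511]
ee_rot: [0.001, 0.755, 0.656, 0.0]
wrist_force: [-0.3, -0.6, 0.3]
opening: 0.0504
grasp_force: 0.0
```

Emit:
servo_tool:
  increments:
    - [50, [0, 0, -25], [0, 0, 0]]
    - [50, [0, 0, -47], [0, 0, 0]]
    - [50, [0, 0, -47], [0, 0, 0]]
    - [15, [0, 0, -47], [0, 0, 0]]
    - [15, [0, 0, -47], [0, 0, 0]]
    - [15, [0, 0, -47], [0, 0, 0]]
    - [15, [0, 0, -47], [0, 0, 0]]
    - [15, [0, 0, -47], [0, 0, 0]]
    - [15, [0, 0, -5], [0, 0, 0]]
    - [15, [0, 0, 40], [0, 0, 0]]

```text
t: 12.65
eef_pos: [0.5957, -0.3136, 0.0894]
ee_rot: [-0.002, 0.755, 0.656, -0.001]
wrist_force: [0.6, -0.7, -0.1]
opening: 0.0243
grasp_force: 60.8
```

Emit:
servo_tool:
  increments:
    - [15, [-15, 0, 42], [0, 0, -0.13]]
    - [15, [-50, 10, 42], [0, 0, -0.27]]
    - [15, [-82, 35, 42], [0, 0, -0.4]]
    - [15, [-82, 70, 42], [0, 0, -0.54]]
    - [15, [-82, 110, 42], [0, 0, -0.68]]
    - [15, [-82, 150, 42], [0, 0, -0.82]]
    - [15, [-82, 190, 42], [0, 0, -0.96]]
    - [15, [-82, 230, 42], [0, 0, -1.1]]
    - [15, [-82, 265, 42], [0, 0, -1.23]]
    - [15, [-82, 283, 42], [0, 0, -1.31]]

```text
t: 13.65
eef_pos: [0.5148, -0.029, 0.1326]
ee_rot: [-0.0, 0.998, 0.058, 0.0]
wrist_force: [-0.0, -0.8, -0.9]
opening: 0.0246
grasp_force: 60.9
```

```bash
python3 look.py
```

```text
tcp [515.  -29.4 132.5] yaw 7.0 t 13.75 j6 1.37
top [407, -314, -14, 82, 27] shift -108 -285 turn -0.366
top [486, -415, -82, 82, 25] shift -29 -386 turn -1.553
side [487, -415, -82, 86, 33]
side [408, -317, -15, 87, 32]
side [560, 53, 14, 155, 84]
```

Emit:
servo_tool:
  increments:
    - [15, [1, -2, 0], [0, 0, 0]]
    - [15, [1, -2, -45], [0, 0, 0]]
    - [15, [1, -2, -85], [0, 0, 0]]
    - [15, [1, -2, -109], [0, 0, 0]]
    - [15, [1, -2, -109], [0, 0, 0]]
    - [36, [1, -2, -109], [0, 0, 0]]
    - [36, [1, -2, -109], [0, 0, 0]]
    - [36, [1, -2, -109], [0, 0, 0]]
    - [36, [1, -2, -65], [0, 0, 0]]
    - [36, [1, -2, -20], [0, 0, 0]]

```text
t: 14.75
eef_pos: [0.5151, -0.0335, 0.1126]
ee_rot: [-0.0, 0.998, 0.06, -0.002]
wrist_force: [-0.1, -0.3, -0.1]
opening: 0.0362
grasp_force: 0.0
```

Emit:
servo_tool:
  increments:
    - [50, [0, -10, 25], [0, 0, -0.1]]
    - [50, [-20, -50, 25], [0, 0, -0.2]]
    - [50, [-37, -95, 25], [0, 0, -0.3]]
    - [50, [-54, -140, 25], [0, 0, -0.375]]
    - [50, [-71, -185, 20], [0, 0, -0.375]]
    - [50, [-88, -230, 10], [0, 0, -0.375]]
    - [50, [-103, -270, 0], [0, 0, -0.375]]
    - [50, [-108, -283, -20], [0, 0, -0.375]]
    - [50, [-108, -283, -40], [0, 0, -0.375]]
    - [50, [-108, -283, -62], [0, 0, -0.375]]

```text
t: 15.75
eef_pos: [0.4083, -0.3179, 0.0507]
ee_rot: [0.001, 0.992, -0.128, 0.001]
wrist_force: [0.6, 0.8, 0.9]
opening: 0.0498
grasp_force: 0.0
```

```bash
python3 look.py
```

```text
tcp [ 406.8 -315.8   48.9] yaw -14.6 t 15.85 j6 1.14
top [385, -309, -16, 38, 26] shift -22 7 turn -0.024
side [487, -415, -82, 86, 33]
side [406, -316, -15, 82, 32]
side [529, -25, 7, 66, 33]
side [526, 44, 6, 80, 79]
```

Aligned on the clamp; I grasp it.

Emit:
servo_tool:
  increments:
    - [50, [0, 0, -25], [0, 0, 0]]
    - [50, [0, 0, -46], [0, 0, 0]]
    - [50, [0, 0, -46], [0, 0, 0]]
    - [15, [0, 0, -46], [0, 0, 0]]
    - [15, [0, 0, -46], [0, 0, 0]]
    - [15, [0, 0, -46], [0, 0, 0]]
    - [15, [0, 0, -46], [0, 0, 0]]
    - [15, [0, 0, -46], [0, 0, 0]]
    - [15, [0, 0, -5], [0, 0, 0]]
    - [15, [0, 0, 40], [0, 0, 0]]

```text
t: 16.85
eef_pos: [0.4074, -0.3157, 0.0908]
ee_rot: [-0.001, 0.992, -0.127, -0.001]
wrist_force: [1.9, 0.0, 0.1]
opening: 0.0246
grasp_force: 59.1
```

Emit:
servo_tool:
  increments:
    - [15, [0, 0, 40], [0, 0, 0.05]]
    - [15, [20, 43, 42], [0, 0, 0.1]]
    - [15, [39, 84, 42], [0, 0, 0.2]]
    - [15, [58, 125, 42], [0, 0, 0.3]]
    - [15, [77, 166, 42], [0, 0, 0.375]]
    - [15, [96, 207, 42], [0, 0, 0.375]]
    - [15, [113, 242, 42], [0, 0, 0.375]]
    - [15, [113, 242, 42], [0, 0, 0.375]]
    - [15, [113, 242, 42], [0, 0, 0.375]]
    - [15, [113, 242, 20], [0, 0, 0.375]]

```text
t: 17.85
eef_pos: [0.523, -0.0754, 0.1128]
ee_rot: [0.001, 0.998, 0.06, 0.003]
wrist_force: [-0.2, 0.6, -0.3]
opening: 0.0242
grasp_force: 59.2
```

```bash
python3 look.py
```

```text
tcp [519.2 -75.2 109.1] yaw 6.8 t 17.95 j6 1.29
top [486, -415, -83, 82, 25] shift -33 -340 turn -1.567
side [487, -415, -82, 86, 33]
side [549, 24, -82, 126, 120]
```

Emit:
servo_tool:
  increments:
    - [15, [0, 0, 0], [0, 0, 0]]
    - [15, [0, 0, -45], [0, 0, 0]]
    - [15, [0, 0, -75], [0, 0, 0]]
    - [15, [0, 0, -87], [0, 0, 0]]
    - [15, [0, 0, -87], [0, 0, 0]]
    - [36, [0, 0, -87], [0, 0, 0]]
    - [36, [0, 0, -87], [0, 0, 0]]
    - [36, [0, 0, -87], [0, 0, 0]]
    - [36, [0, 0, -45], [0, 0, 0]]
    - [36, [0, 0, 0], [0, 0, 0]]

```text
t: 18.95
eef_pos: [0.5199, -0.0742, 0.1103]
ee_rot: [-0.0, 0.998, 0.06, -0.002]
wrist_force: [1.5, -0.8, -0.2]
opening: 0.036
grasp_force: 0.0
```

Emit:
servo_tool:
  increments:
    - [50, [0, 0, 25], [0, 0, 0.14]]
    - [50, [-4, -38, 25], [0, 0, 0.28]]
    - [50, [-8, -76, 25], [0, 0, 0.42]]
    - [50, [-12, -114, 25], [0, 0, 0.56]]
    - [50, [-16, -152, 25], [0, 0, 0.7]]
    - [50, [-20, -190, 25], [0, 0, 0.84]]
    - [50, [-24, -228, 25], [0, 0, 0.98]]
    - [50, [-28, -266, 15], [0, 0, 1.12]]
    - [50, [-32, -304, 0], [0, 0, 1.26]]
    - [50, [-34, -341, -20], [0, 0, 1.4]]

```text
t: 19.95
eef_pos: [0.4873, -0.4176, 0.0914]
ee_rot: [0.001, 0.723, 0.691, 0.0]
wrist_force: [0.9, 0.6, 0.2]
opening: 0.0502
grasp_force: 0.0
```

```bash
python3 look.py c5.png
```

```text
tcp [ 485.8 -418.9   88.6] yaw 87.1 t 20.05 j6 -0.68
top [486, -415, -82, 82, 25] shift 0 4 turn 0.190
side [487, -415, -84, 86, 33]
side [538, -65, 6, 74, 32]
side [530, 24, -82, 122, 80]
```

View pics/c5.png

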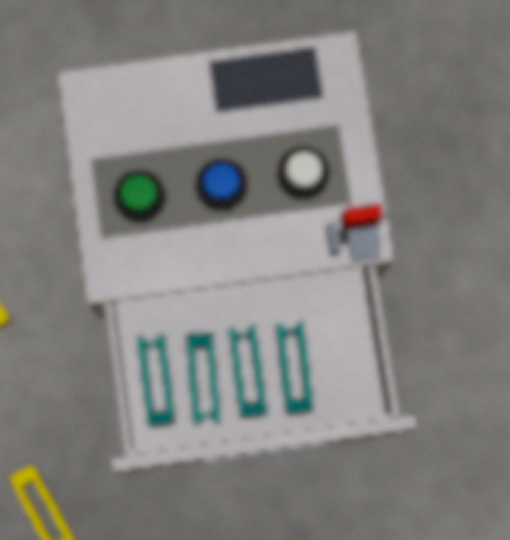

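Four clamps lie flat in a row in the drawer, with room at the right, near crop (340,365). Now the fifth.

Emit:
servo_tool:
  increments:
    - [50, [0, 2, 0], [0, 0, 0.14]]
    - [50, [0, 2, -20], [0, 0, 0.19]]
    - [50, [0, 2, -55], [0, 0, 0.19]]
    - [50, [0, 2, -85], [0, 0, 0.19]]
    - [50, [0, 2, -85], [0, 0, 0.19]]
    - [15, [0, 2, -86], [0, 0, 0.19]]
    - [15, [0, 2, -86], [0, 0, 0.19]]
    - [15, [0, 2, -86], [0, 0, 0.19]]
    - [15, [0, 2, -86], [0, 0, 0.19]]
    - [15, [0, 2, -86], [0, 0, 0.19]]

```text
t: 21.05
eef_pos: [0.4883, -0.4142, 0.0063]
ee_rot: [0.001, 0.656, 0.754, 0.0]
wrist_force: [-0.2, 1.6, 7.2]
opening: 0.0241
grasp_force: 61.4
```

Emit:
servo_tool:
  increments:
    - [15, [0, 0, 45], [0, 0, 0.05]]
    - [15, [0, 0, 90], [0, 0, 0.19]]
    - [15, [4, 30, 126], [0, 0, 0.33]]
    - [15, [9, 70, 126], [0, 0, 0.47]]
    - [15, [14, 110, 126], [0, 0, 0.61]]
    - [15, [19, 150, 126], [0, 0, 0.75]]
    - [15, [24, 190, 126], [0, 0, 0.89]]
    - [15, [29, 230, 126], [0, 0, 1.03]]
    - [15, [34, 268, 126], [0, 0, 1.17]]
    - [15, [36, 301, 126], [0, 0, 1.31]]

```text
t: 22.05
eef_pos: [0.5236, -0.1107, 0.1311]
ee_rot: [0.001, 0.058, 0.998, -0.0]
wrist_force: [-0.6, -0.5, -0.1]
opening: 0.0243
grasp_force: 60.5
```

```bash
python3 look.py
```

```text
tcp [ 523.2 -109.2  130.9] yaw 173.4 t 22.15 j6 -1.68
side [538, -65, 6, 74, 32]
side [557, 27, 8, 134, 123]
```

Emit:
servo_tool:
  increments:
    - [15, [1, -2, 0], [0, 0, 0.13]]
    - [15, [1, -2, 0], [0, 0, 0.235]]
    - [15, [1, -2, -45], [0, 0, 0.235]]
    - [15, [1, -2, -85], [0, 0, 0.235]]
    - [15, [1, -2, -106], [0, 0, 0.235]]
    - [15, [1, -2, -106], [0, 0, 0.235]]
    - [34, [1, -2, -106], [0, 0, 0.235]]
    - [34, [1, -2, -106], [0, 0, 0.235]]
    - [34, [1, -2, -65], [0, 0, 0.235]]
    - [34, [1, -2, -20], [0, 0, 0.235]]

```text
t: 23.15
eef_pos: [0.5232, -0.1144, 0.1107]
ee_rot: [-0.001, -0.056, 0.998, 0.0]
wrist_force: [1.7, -1.1, -0.7]
opening: 0.0339
grasp_force: 0.0
```

Emit:
servo_tool:
  increments:
    - [0, [0, 0, 25], [0, 0, 0]]
    - [0, [-35, 15, 25], [0, 0, 0]]
    - [0, [-75, 32, 25], [0, 0, 0]]
    - [0, [-115, 48, 25], [0, 0, 0]]
    - [0, [-151, 65, 25], [0, 0, 0]]
    - [0, [-151, 65, 25], [0, 0, 0]]
    - [0, [-151, 65, -10], [0, 0, 0]]
    - [0, [-151, 65, -45], [0, 0, 0]]
    - [0, [-151, 65, -66], [0, 0, 0]]
    - [0, [-151, 65, -66], [0, 0, 0]]

```text
t: 24.15
eef_pos: [0.3726, -0.0495, 0.043]
ee_rot: [-0.001, -0.056, 0.998, 0.0]
wrist_force: [0.0, 0.3, 0.1]
opening: 0.0001
grasp_force: 0.0
```

```bash
python3 look.py c6.png
```

```text
tcp [373.8 -49.7  44.8] yaw -173.5 t 24.25 j6 -1.85
top [525, -117, 6, 80, 23] shift 151 -67 turn -0.008
side [544, -105, 6, 72, 32]
side [531, 3, -84, 164, 79]
```

View pics/c6.png

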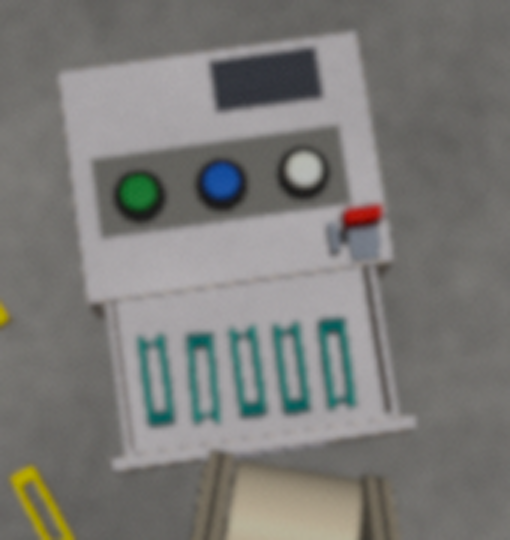

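All five clamps are in the drawer, at crop x of about 155 to 337 and row about 370. I push the drawer in.

Emit:
servo_tool:
  increments:
    - [0, [25, 3, 0], [0, 0, 0]]
    - [0, [45, 5, 0], [0, 0, 0]]
    - [0, [62, 8, 0], [0, 0, 0]]
    - [0, [79, 10, 0], [0, 0, 0]]
    - [0, [96, 12, 0], [0, 0, 0]]
    - [0, [113, 14, 0], [0, 0, 0]]
    - [0, [130, 16, 0], [0, 0, 0]]
    - [0, [147, 18, 0], [0, 0, 0]]
    - [0, [160, 19, 0], [0, 0, 0]]
    - [0, [169, 20, 0], [0, 0, 0]]

```text
t: 25.25
eef_pos: [0.5438, -0.0295, 0.0458]
ee_rot: [0.001, -0.057, 0.998, -0.0]
wrist_force: [-1.3, 0.5, 1.3]
opening: 0.0001
grasp_force: 0.9
```

Emit:
servo_tool:
  increments:
    - [0, [4, 0, 0], [0, 0, 0]]
    - [0, [8, 1, 0], [0, 0, 0]]
    - [0, [12, 1, 0], [0, 0, 0]]
    - [0, [15, 2, 0], [0, 0, 0]]
    - [0, [18, 2, 0], [0, 0, 0]]
    - [0, [20, 2, 0], [0, 0, 0]]
    - [0, [22, 3, 0], [0, 0, 0]]
    - [0, [23, 3, 0], [0, 0, 0]]
    - [0, [23, 3, 0], [0, 0, 0]]
    - [0, [23, 3, 0], [0, 0, 0]]

```text
t: 26.25
eef_pos: [0.5654, -0.0264, 0.0444]
ee_rot: [0.0, -0.057, 0.998, -0.0]
wrist_force: [-0.3, -0.3, -0.1]
opening: 0.0003
grasp_force: 0.2
```

Emit:
servo_tool:
  increments:
    - [0, [1, 0, 0], [0, 0, 0]]
    - [0, [2, 0, 0], [0, 0, 0]]
    - [0, [2, 0, 0], [0, 0, 0]]
    - [0, [3, 0, 0], [0, 0, 0]]
    - [0, [3, 0, 0], [0, 0, 0]]
    - [0, [4, 0, 0], [0, 0, 0]]
    - [0, [4, 0, 0], [0, 0, 0]]
    - [0, [5, 0, 0], [0, 0, 0]]
    - [0, [5, 0, 0], [0, 0, 0]]
    - [0, [5, 0, 0], [0, 0, 0]]

```text
t: 27.25
eef_pos: [0.5684, -0.0265, 0.0441]
ee_rot: [-0.002, -0.057, 0.998, 0.0]
wrist_force: [-7.1, -0.2, 5.7]
opening: 0.0001
grasp_force: 3.9
```

Emit:
servo_tool:
  increments:
    - [0, [1, 0, 0], [0, 0, 0]]
    - [0, [1, 0, 0], [0, 0, 0]]
    - [0, [2, 0, 0], [0, 0, 0]]
    - [0, [2, 0, 0], [0, 0, 0]]
    - [0, [3, 0, 0], [0, 0, 0]]
    - [0, [3, 0, 0], [0, 0, 0]]
    - [0, [4, 0, 0], [0, 0, 0]]
    - [0, [4, 0, 0], [0, 0, 0]]
    - [0, [4, 0, 0], [0, 0, 0]]
    - [0, [4, 0, 0], [0, 0, 0]]

```text
t: 28.25
eef_pos: [0.5683, -0.0264, 0.0436]
ee_rot: [-0.006, -0.057, 0.998, 0.001]
wrist_force: [-19.9, -0.3, 14.5]
opening: 0.0001
grasp_force: 9.7
```

The drawer is home: the force rose to 20 N with no motion. I back off and go above the area behind the clamp arm.

Emit:
servo_tool:
  increments:
    - [0, [-20, -2, 0], [0, 0, 0]]
    - [0, [-45, -5, 0], [0, 0, 0]]
    - [0, [-70, -8, 0], [0, 0, 0]]
    - [0, [-80, -10, 40], [0, 0, 0]]
    - [0, [-80, -10, 85], [0, 0, 0]]
    - [0, [-80, -10, 130], [0, 0, 0]]
    - [0, [-80, -10, 170], [0, 0, 0]]
    - [0, [-80, -10, 190], [0, 0, 0]]
    - [0, [-80, -10, 190], [0, 0, 0]]
    - [0, [-80, -10, 190], [0, 0, 0]]

```text
t: 29.25
eef_pos: [0.4946, -0.0366, 0.2346]
ee_rot: [0.001, -0.057, 0.998, -0.0]
wrist_force: [-0.2, -0.3, 0.3]
opening: 0.0003
grasp_force: 0.0
```

```bash
cat > st.py <<'E'
from h import *
import sys
p=shot("top");s=shot("side"); r=read_state(); print(r["eef_pos"].round(4),r["ee_rot"].round(3),r["joints"].round(2),r["t"],r["wrist_force"].round(1))
print(len(clamps(p)),len(clamps(s)))
save(s,sys.argv[1],(290,120,460,250),4)
E
python3 st.py c7.png
```

```text
[ 0.4936 -0.0364  0.2331] [-0.001 -0.057  0.998  0.   ] [-0.1   0.23  1.91 -0.    1.   -1.78] 29.35 [-0.3 -0.5 -0.1]
0 0
```

View pics/c7.png

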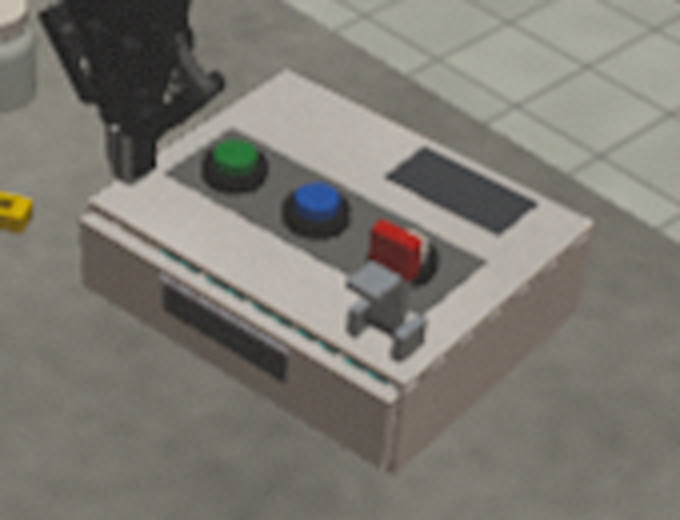

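The drawer is closed and the clamp arm is upright, with its red block at crop (397,250). Now I bring the closed fingers down behind it.

Emit:
servo_tool:
  increments:
    - [0, [40, -20, 0], [0, 0, 0]]
    - [0, [80, -40, 0], [0, 0, 0]]
    - [0, [120, -60, 0], [0, 0, 0]]
    - [0, [155, -75, 0], [0, 0, 0]]
    - [0, [170, -83, 0], [0, 0, 0]]
    - [0, [170, -83, 0], [0, 0, 0]]
    - [0, [170, -83, -30], [0, 0, 0]]
    - [0, [170, -83, -60], [0, 0, 0]]
    - [0, [170, -83, -85], [0, 0, 0]]
    - [0, [170, -83, -94], [0, 0, 0]]

```text
t: 30.35
eef_pos: [0.6609, -0.1185, 0.1362]
ee_rot: [-0.003, -0.057, 0.998, 0.001]
wrist_force: [-0.5, 0.0, -0.3]
opening: 0.0001
grasp_force: 0.0
```

```bash
python3 st.py c8.png
```

```text
[ 0.6623 -0.1188  0.1381] [-0.002 -0.057  0.998  0.001] [-0.2   0.6   1.57  0.    0.97 -1.88] 30.45 [-0.5  0.4  1.3]
0 0
```

View pics/c8.png

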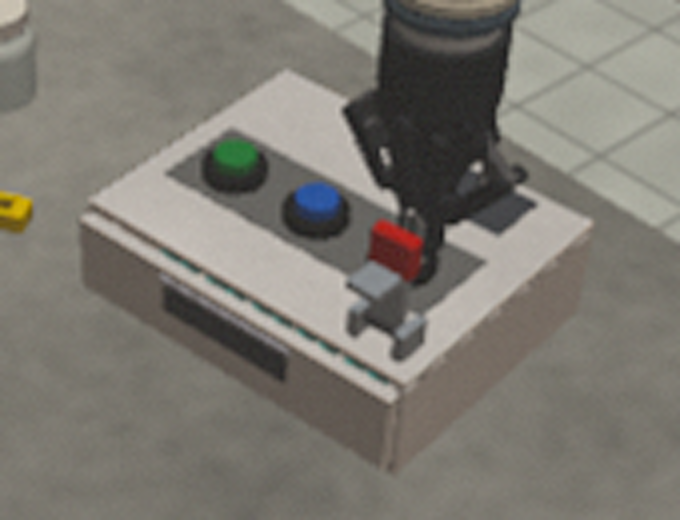

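The fingers stand right behind the red block at crop (397,250). I swing it over.

Emit:
servo_tool:
  increments:
    - [0, [-13, -2, 0], [0, 0, 0]]
    - [0, [-25, -3, 0], [0, 0, 0]]
    - [0, [-38, -5, 0], [0, 0, 0]]
    - [0, [-50, -6, -2], [0, 0, 0]]
    - [0, [-60, -7, -5], [0, 0, 0]]
    - [0, [-69, -9, -10], [0, 0, 0]]
    - [0, [-77, -10, -16], [0, 0, 0]]
    - [0, [-84, -10, -22], [0, 0, 0]]
    - [0, [-88, -11, -27], [0, 0, 0]]
    - [0, [-89, -11, -30], [0, 0, 0]]

```text
t: 31.45
eef_pos: [0.5741, -0.1305, 0.1094]
ee_rot: [-0.001, -0.057, 0.998, 0.0]
wrist_force: [0.4, -0.6, 0.5]
opening: 0.0001
grasp_force: 0.3
```

Emit:
servo_tool:
  increments:
    - [0, [-2, 0, -1], [0, 0, 0]]
    - [0, [-2, 0, -2], [0, 0, 0]]
    - [0, [-2, 0, -3], [0, 0, 0]]
    - [0, [-2, 0, -4], [0, 0, 0]]
    - [0, [-2, 0, -5], [0, 0, 0]]
    - [0, [-2, 0, -6], [0, 0, 0]]
    - [0, [-2, 0, -7], [0, 0, 0]]
    - [0, [-2, 0, -7], [0, 0, 0]]
    - [0, [-2, 0, -7], [0, 0, 0]]
    - [0, [-2, 0, -7], [0, 0, 0]]

```text
t: 32.45
eef_pos: [0.5734, -0.1305, 0.1056]
ee_rot: [0.0, -0.057, 0.998, -0.0]
wrist_force: [-8.2, 1.6, 20.6]
opening: -0.0
grasp_force: 10.6
```

The arm is down: it stops hard with the tip at z 0.106. I lift and check.

Emit:
servo_tool:
  increments:
    - [0, [0, 0, 30], [0, 0, 0]]
    - [0, [0, 0, 60], [0, 0, 0]]
    - [0, [0, 0, 75], [0, 0, 0]]
    - [0, [-40, 0, 75], [0, 0, 0]]
    - [0, [-80, 0, 75], [0, 0, 0]]
    - [0, [-120, 0, 75], [0, 0, 0]]
    - [0, [-140, 0, 75], [0, 0, 0]]
    - [0, [-140, 0, 75], [0, 0, 0]]
    - [0, [-140, 0, 75], [0, 0, 0]]
    - [0, [-140, 0, 75], [0, 0, 0]]

```text
t: 33.45
eef_pos: [0.4347, -0.1308, 0.1785]
ee_rot: [0.001, -0.057, 0.998, -0.0]
wrist_force: [0.5, 0.6, -0.6]
opening: 0.0001
grasp_force: 0.0
```

```bash
python3 st.py c9.png
python3 - <<'E'
from h import *
p=shot("top");s=shot("side")
def cen(p,lo,hi,box):
    h=cv2.cvtColor(p["pixels"],cv2.COLOR_RGB2HSV); m=cv2.inRange(h,lo,hi); k=np.zeros_like(m);x0,y0,x1,y1=box;k[y0:y1,x0:x1]=m[y0:y1,x0:x1]
    n,l,st,c=cv2.connectedComponentsWithStats(k); i=1+np.argmax(st[1:,4]); return c[i],st[i,4]
for n,lo,hi,sb in(("green",(50,100,40),(75,255,255),(300,140,430,230)),("blue",(105,120,60),(125,255,255),(300,140,430,230)),("white",(0,0,135),(180,40,255),0),("red",(0,150,80),(6,255,255),(300,140,430,260))):
    for q,b in((p,(340,122,362,150) if n=="white" else (270,90,390,210)),(s,(385,173,402,192) if n=="white" else sb)):
        try: a,k=cen(q,lo,hi,b); print(n,a.round(1),k,px2w(q,a,.104).round(4))
        except Exception as e: print(n,e)
E
```

```text
[ 0.4344 -0.1306  0.1783] [ 0.    -0.057  0.998 -0.   ] [-0.32  0.25  2.04  0.    0.85 -2.  ] 33.55 [ 0.8 -0.1 -1.1]
0 0
green [295.9 143.9] 139 [0.6679 0.0666 0.104 ]
green [349.8 158.6] 50 [0.6728 0.0631 0.104 ]
blue [323.4 139.9] 140 [ 0.6786 -0.0073  0.104 ]
blue [369.  169.8] 80 [ 0.6796 -0.0093  0.104 ]
white [350.9 135.8] 95 [ 0.6896 -0.0815  0.104 ]
white [393.4 178.2] 127 [ 0.7051 -0.0782  0.104 ]
red [370.9 179.9] 119 [ 0.5689 -0.133   0.104 ]
red [371.7 212.1] 126 [ 0.5692 -0.1368  0.104 ]
```

View pics/c9.png

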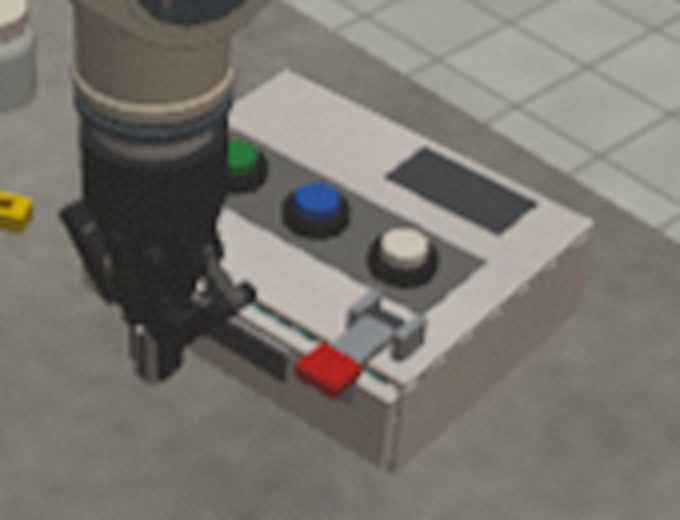

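The clamp arm is down over the drawer front, with the red block at crop (330,368). The keys are white (0.690, -0.081), blue (0.6785, -0.008) and green (0.668, 0.066), at z of about 0.104. White first.

Emit:
servo_tool:
  increments:
    - [0, [40, 8, 10], [0, 0, 0]]
    - [0, [85, 16, 10], [0, 0, 0]]
    - [0, [130, 25, 10], [0, 0, 0]]
    - [0, [175, 34, 10], [0, 0, 0]]
    - [0, [215, 42, 10], [0, 0, 0]]
    - [0, [245, 48, 10], [0, 0, 0]]
    - [0, [255, 49, 0], [0, 0, 0]]
    - [0, [255, 49, -30], [0, 0, 0]]
    - [0, [255, 49, -55], [0, 0, 0]]
    - [0, [255, 49, -65], [0, 0, 0]]

```text
t: 34.65
eef_pos: [0.6854, -0.0813, 0.1095]
ee_rot: [-0.003, -0.057, 0.998, 0.001]
wrist_force: [-0.6, -0.3, 0.0]
opening: -0.0002
grasp_force: 0.0
```

Emit:
servo_tool:
  increments:
    - [0, [0, 0, -3], [0, 0, 0]]
    - [0, [0, 0, -6], [0, 0, 0]]
    - [0, [0, 0, -8], [0, 0, 0]]
    - [0, [0, 0, -10], [0, 0, 0]]
    - [0, [0, 0, -11], [0, 0, 0]]
    - [0, [0, 0, -12], [0, 0, 0]]
    - [0, [0, 0, -13], [0, 0, 0]]
    - [0, [0, 0, -14], [0, 0, 0]]
    - [0, [0, 0, -14], [0, 0, 0]]
    - [0, [0, 0, -14], [0, 0, 0]]

```text
t: 35.65
eef_pos: [0.6888, -0.0817, 0.101]
ee_rot: [0.001, -0.057, 0.998, -0.0]
wrist_force: [-3.4, -0.9, 11.9]
opening: 0.0001
grasp_force: 5.7
```

Emit:
servo_tool:
  increments:
    - [0, [0, 0, -1], [0, 0, 0]]
    - [0, [0, 0, -1], [0, 0, 0]]
    - [0, [0, 0, -2], [0, 0, 0]]
    - [0, [0, 0, -2], [0, 0, 0]]
    - [0, [0, 0, -2], [0, 0, 0]]
    - [0, [0, 0, -2], [0, 0, 0]]
    - [0, [0, 0, -2], [0, 0, 0]]
    - [0, [0, 0, -2], [0, 0, 0]]
    - [0, [0, 0, -2], [0, 0, 0]]
    - [0, [0, 0, -2], [0, 0, 0]]

```text
t: 36.65
eef_pos: [0.6889, -0.0817, 0.1007]
ee_rot: [0.001, -0.057, 0.998, -0.0]
wrist_force: [-7.5, 0.1, 22.3]
opening: 0.0001
grasp_force: 11.5
```

White reached its hard stop at z 0.1007 with 22 N. Now blue, with the force watched on the way down.

Emit:
servo_tool:
  increments:
    - [0, [0, 0, 20], [0, 0, 0]]
    - [0, [0, 0, 40], [0, 0, 0]]
    - [0, [-4, 30, 40], [0, 0, 0]]
    - [0, [-10, 65, 40], [0, 0, 0]]
    - [0, [-11, 73, 40], [0, 0, 0]]
    - [0, [-11, 73, 40], [0, 0, 0]]
    - [0, [-11, 73, 20], [0, 0, 0]]
    - [0, [-11, 73, 10], [0, 0, 0]]
    - [0, [-11, 73, 7], [0, 0, 0]]
    - [0, [-11, 73, 7], [0, 0, 0]]

```text
t: 37.65
eef_pos: [0.6767, -0.0093, 0.1038]
ee_rot: [-0.001, -0.056, 0.998, -0.0]
wrist_force: [-1.6, -0.5, 2.8]
opening: -0.0
grasp_force: 1.3
```

Emit:
servo_tool:
  increments:
    - [0, [0, 0, 0], [0, 0, 0]]
    - [0, [0, 0, 0], [0, 0, 0]]
    - [0, [0, 0, 0], [0, 0, 0]]
    - [0, [0, 0, 0], [0, 0, 0]]
    - [0, [0, 0, 0], [0, 0, 0]]
    - [0, [0, 0, 0], [0, 0, 0]]
    - [0, [0, 0, 0], [0, 0, 0]]
    - [0, [0, 0, 0], [0, 0, 0]]
    - [0, [0, 0, 0], [0, 0, 0]]
    - [0, [0, 0, 0], [0, 0, 0]]

```text
t: 38.65
eef_pos: [0.6774, -0.0084, 0.1044]
ee_rot: [0.0, -0.057, 0.998, 0.0]
wrist_force: [1.6, -0.9, 2.5]
opening: -0.0002
grasp_force: 1.1
```

Emit:
servo_tool:
  increments:
    - [0, [0, 0, -1], [0, 0, 0]]
    - [0, [0, 0, -2], [0, 0, 0]]
    - [0, [0, 0, -3], [0, 0, 0]]
    - [0, [0, 0, -4], [0, 0, 0]]
    - [0, [0, 0, -5], [0, 0, 0]]
    - [0, [0, 0, -6], [0, 0, 0]]
    - [0, [0, 0, -7], [0, 0, 0]]
    - [0, [0, 0, -7], [0, 0, 0]]
    - [0, [0, 0, -7], [0, 0, 0]]
    - [0, [0, 0, -7], [0, 0, 0]]

```text
t: 39.65
eef_pos: [0.6776, -0.0084, 0.1006]
ee_rot: [0.001, -0.057, 0.998, -0.0]
wrist_force: [-8.6, 0.5, 26.2]
opening: -0.0001
grasp_force: 12.9
```

The spring gave 2.5 N at z 0.1044 and a hard stop at 0.1006, so the key bottomed out. Green next.

Emit:
servo_tool:
  increments:
    - [0, [0, 0, 20], [0, 0, 0]]
    - [0, [0, 0, 40], [0, 0, 0]]
    - [0, [-4, 30, 40], [0, 0, 0]]
    - [0, [-9, 65, 40], [0, 0, 0]]
    - [0, [-10, 74, 40], [0, 0, 0]]
    - [0, [-10, 74, 40], [0, 0, 0]]
    - [0, [-10, 74, 25], [0, 0, 0]]
    - [0, [-10, 74, 15], [0, 0, 0]]
    - [0, [-10, 74, 12], [0, 0, 0]]
    - [0, [-10, 74, 12], [0, 0, 0]]

```text
t: 40.65
eef_pos: [0.6664, 0.0646, 0.1078]
ee_rot: [-0.001, -0.056, 0.998, -0.0]
wrist_force: [-0.4, -0.9, -0.2]
opening: -0.0001
grasp_force: 0.0
```

Emit:
servo_tool:
  increments:
    - [0, [0, 0, -2], [0, 0, 0]]
    - [0, [0, 0, -4], [0, 0, 0]]
    - [0, [0, 0, -6], [0, 0, 0]]
    - [0, [0, 0, -8], [0, 0, 0]]
    - [0, [0, 0, -9], [0, 0, 0]]
    - [0, [0, 0, -10], [0, 0, 0]]
    - [0, [0, 0, -11], [0, 0, 0]]
    - [0, [0, 0, -12], [0, 0, 0]]
    - [0, [0, 0, -12], [0, 0, 0]]
    - [0, [0, 0, -12], [0, 0, 0]]

```text
t: 41.65
eef_pos: [0.6677, 0.0653, 0.1007]
ee_rot: [0.001, -0.057, 0.998, -0.0]
wrist_force: [-8.4, -3.9, 23.8]
opening: -0.0001
grasp_force: 12.1
```

Emit:
servo_tool:
  increments:
    - [0, [0, 0, 20], [0, 0, 0]]
    - [0, [0, 0, 60], [0, 0, 0]]
    - [0, [0, 0, 100], [0, 0, 0]]
    - [0, [-40, 0, 130], [0, 0, 0]]
    - [0, [-80, 40, 130], [0, 0, 0]]
    - [0, [-120, 80, 130], [0, 0, 0]]
    - [0, [-160, 120, 130], [0, 0, 0]]
    - [0, [-190, 160, 130], [0, 0, 0]]
    - [0, [-200, 200, 130], [0, 0, 0]]
    - [0, [-200, 200, 130], [0, 0, 0]]

```text
t: 42.65
eef_pos: [0.4648, 0.2693, 0.2275]
ee_rot: [-0.0, -0.058, 0.998, 0.001]
wrist_force: [0.8, 0.3, -0.4]
opening: -0.0001
grasp_force: 0.0
```

```bash
python3 st.py c10.png
```

```text
[0.4664 0.2671 0.2273] [ 0.    -0.058  0.998  0.   ] [ 0.5   0.3   1.83  0.    1.01 -1.19] 42.75 [-0.1 -0.5 -0. ]
0 0
```

View pics/c10.png

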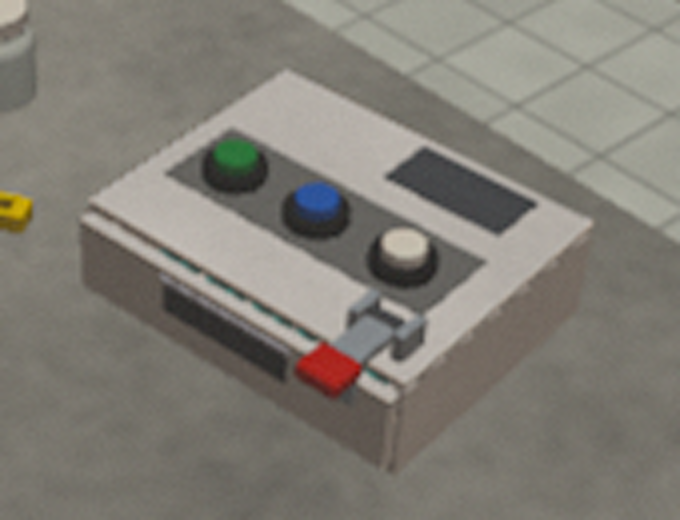

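The drawer is closed, the clamp arm is down with the red block at crop (330,368), all three keys are up again, and no teal clamp is left on the counter. I hand the job in.

```bash
python3 -c "
from cell import ticket
print(ticket.finish_job())"
```

```text
the job is handed in; nothing more can be done
None
```

I put all five teal clamps in the drawer, pushed it home, swung the clamp arm down, pressed white, blue and green fully in that order, and handed the job in at about 43 s; no verdict came back.

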